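# Shut and lock the filter panel of a bench air unit

### The job

The blue filter panel on top of the small white bench unit is standing ajar. Push it down with the fingertips until it is fully shut, then set a fingertip in the slot of the round fastener on it and turn it a quarter turn clockwise (seen from above) up to its stop, so that the panel is locked. Pick nothing up, do not swing the panel further open, and do not disturb the things standing round about.

Things in the scene. Friction and masses are not known exactly. Their poses are not given: they have to be found in the camera images.
- filter_unit: white bench unit, fixed, 200 (x) x 220 (y) x 85 mm high; origin at the centre of its underside, front faces its own -x (to the robot). On top a blue panel, 170 x 196 x 8 mm, hinged along the rear (hinge line along y at x = 85, z = 89 mm) so that its front edge rises; shut, its top face is 93 mm above the worktop. Its bare margins left and right of the fastener span |y| = 50 to 98 mm
- panel (a joint): hinge angle of the blue panel, rad: 0 = fully shut on the unit, grows as its front edge rises; stiff hinge, it stays where it is left, about 3 N at the front edge pushes it down
- panel_front (a point): middle of the panel's front edge, on its top face, 172 mm from the hinge line; moves with the panel (axes of the panel: x from front to rear, y to the left, z out of its top face)
- fastener (a joint): angle of the fastener, rad: 0 = open (slot left-right, yellow pointer mark at the right by the red dot), grows clockwise seen from above, to 1.571 = locked, at the stop (slot front to rear, mark at the front by the green dot). Takes about 0.12 N m and stays where left. Its cam tongue then catches under the unit's front lip; turned with the panel up, it would keep the panel from shutting
- fastener_center (a point): centre of the slot's floor, on the fastener's axis; panel shut: x = -27, y = 0 mm in the unit's frame, 97 mm above the worktop. Axes turn with the fastener: y along the slot, -y to the yellow mark, z up. The fastener is a flange 100 mm across with two raised grey half-moons; the slot between their flat faces is 36 mm wide, 18 mm deep, 98 mm long, open at both ends
- marker_black: felt marker, white with a black cap, 139 mm long, 14 mm thick, lying, bystander; origin under its centre, y along it
- hdpe_bottle: small white bottle, 50 mm across, 124 mm high, bystander; origin under its centre
- cream_jar: white screw-lid jar, 77 mm across, 91 mm high, bystander; origin under its centre
- film_box: white and green carton, 52 x 105 x 52 mm, bystander; origin under its centre

How it is judged:
By the outcome, as a careful person would: the job done as asked, in the order asked, and still so for the second after the job is handed in, with the robot touching nothing.
It also fails if it takes over 51 s, if anything falls off the work surface, if the arm or the gripper's body presses on something with over 40 N, if the wrist force passes 120 N, or if a joint passes its speed limit or range.

### The arm

A 6-joint arm with a two-finger parallel gripper is mounted at the origin on a cart in front of the work surface, level with it; the furniture and walls round the work are solid. World frame = base frame: x ahead of the robot, y to its left, z up, the work surface at z = 0. Lengths are in m, angles in rad, forces in N, time in s.
With the tool pointing down it reaches from about 0.35 to 0.975 m from the base axis. Payload 4.9 kg.
Tool frame: the origin (TCP) lies midway between the tips of the shut fingers; the grasp point (between the pads) lies 19 mm behind it; z points along the fingers, y is the direction in which the jaws open and shut (so a half turn about z gives the same grasp; the last joint's range is limited). The gripper opens to 85 mm and grips with 20 to 120 N. Pads are 22 mm wide; open, the fingers measure 114 mm over their backs; the gripper's body (76 mm by 85 mm) begins 54 mm behind the grasp point. The pads swing forward as they close: fully open they stand 13 mm farther back than shut.
Start: joints at [-1.242, 0.053, 1.613, -0, 1.476, -0.119], TCP at [0.271, -0.563, 0.231] pointing down, gripper open.
Joint ranges: [-3.01, 3.01], [-1.01, 2.22], [0.06, 2.58], [-1.02, 4.17], [0.09, 2.62], [-3.14, 3.14]. Speed limits (rad/s): [2.57, 2.57, 3.14, 3.14, 3.14, 3.14].

### API

Orientations are given as a rotation vector (axis times angle).
In Python, from station import ctrl gives the robot as it stands.
- The arm moves only by the tool jog_arm, never from a script. Its argument "steps" is a list of rows, each an object of numbers: "dx", "dy", "dz": the shift along the world's x, y, z in units of 60 mm (1.0 is 60 mm); "twist": the turn about the world's z in units of 10 degrees (1.0 is 10 degrees). A call has 1 to 5 rows; each row is the pose to reach, as a shift and turn from the pose measured when the call began; what a row does not reach only later rows make up. A row lasts 1/8 s, in which the tool goes at most 62.5 mm and 10.7 degrees, less where a joint would pass 70% of its speed; a pose out of reach is approached as far as the arm can. A call with a gripper value outside its range is refused whole. "gripper" is the closure in counts, from 0 (fully open) to 255 (shut), set as the call begins (left out, the last holds). The fingers move at their own pace and stop on an object; "newtons" is the grip in N (left out, the last holds). Time passes only in rows, so rows that repeat a pose let the fingers close. It gives the time, the measured TCP pose, the force and the opening at its end, in the units of the state.
- ctrl.get_obs(): the state, without advancing time (a new reading comes with each control period).
- ctrl.get_image(name): name is "scene" or "top" or "wrist"; returns a dict with "frame" (480x640x3 uint8, red, green, blue), "range_z" (480x640 float32, m along the optical axis (not along the pixel's ray), 0 where there is no reading), "fx", "fy", "cx", "cy" (pixels), "D" ([k1, k2, p1, p2, k3] as OpenCV has them; the pictures are not rectified), "extrinsics" (4x4, takes a point from camera to world coordinates). Camera axes: x right, y down, z forward; pixel columns grow to the right and rows downward; lengths in m; the calibration is good to about 2 mm. A picture is of the moment at which its call begins.
- ctrl.finish_job(): hands the job in, once; it reports no verdict.
The state is a dict: "t": time; "q": joint angles; "dq": joint speeds; "effort": joint torques, N m; "tool_pos": TCP position; "tool_rot": TCP orientation; "contact_force": force on the tool from outside, world axes, zero at the start; "wrist_torque": the same for the moment, N m; "opening": finger opening in m.
Only numpy, scipy, OpenCV 4.12 (cv2) and the standard library are available. Lean on these libraries where they do the work, as an engineer would, in place of code of your own. Each camera call takes 0.05 s, during which the arm holds its last target.

## Working session

There is one attempt and no reset: what is moved stays moved. The work goes in short steps, Python scripts to look and compute and a tool call to move; the robot and the scene stay as the last step left them, time stands still between calls to the robot, and variables do not carry over. Pictures are saved under pics/ and viewed, and the job is handed in when it is done.

Besides the shell and the picture viewer there is one more tool, called as name([rows], argument=value, ...), one row to a line, values as JSON. jog_arm: Moves the arm, as the interface text tells. Its arguments: {"type":"object","properties":{"steps":{"type":"array"},"gripper":{"type":"number"},"newtons":{"type":"number"}},"required":["steps"]}

```bash
mkdir -p pics; ls
python3 - <<'E'
from station import ctrl
import cv2,pickle
o=ctrl.get_obs();print(o)
for n in ["scene","top","wrist"]:
    d=ctrl.get_image(n);cv2.imwrite(f"pics/{n}0.png",d["frame"][:,:,::-1]);pickle.dump(d,open(f"pics/{n}0.pkl","wb"))
    print(n,d["fx"],d["cx"],d["cy"],d["D"],d["extrinsics"].round(3).tolist())
E
```

```text
pics
{'t': 0.0, 'q': array([-1.24202946e+00,  5.33506117e-02,  1.61431803e+00,  2.62483173e-05,
        1.47601314e+00, -1.19001700e-01]), 'dq': array([-0.00038749, -0.00100463, -0.00179645, -0.00044606,  0.00036356,
        0.00202201]), 'effort': array([ 1.03147668e-03, -3.93674004e+01, -3.70177889e+01,  5.93068899e-05,
        6.87391410e-03,  3.79019525e-06]), 'tool_pos': array([ 0.27039617, -0.56277541,  0.23005255]), 'tool_rot': array([-3.06115851e+00, -6.97026360e-01,  3.02535721e-04]), 'contact_force': array([ 0.44272825, -0.38639195, -0.43285788]), 'wrist_torque': array([ 0.01461822,  0.02680025, -0.02809324]), 'opening': 0.08484044269494484}
scene 613.3259390356097 327.4173694328184 228.62878870268543 [-0.00750688  0.          0.          0.          0.        ] [[-0.595, -0.296, 0.747, -0.361], [-0.803, 0.22, -0.553, 0.868], [-0.001, -0.929, -0.369, 0.557], [0.0, 0.0, 0.0, 1.0]]
top 616.379643179499 306.2546774073057 236.964758606388 [-0.12106508  0.          0.          0.          0.        ] [[0.004, -0.997, 0.077, 0.443], [-1.0, -0.004, 0.003, 0.19], [-0.003, -0.077, -0.997, 1.272], [0.0, 0.0, 0.0, 1.0]]
wrist 379.41032938665666 324.8284989416841 238.63479255642096 [0.01228134 0.         0.         0.         0.        ] [[0.432, -0.853, -0.294, 0.346], [-0.902, -0.409, -0.14, -0.526], [-0.001, 0.325, -0.946, 0.373], [0.0, 0.0, 0.0, 1.0]]
```

View pics/scene0.png

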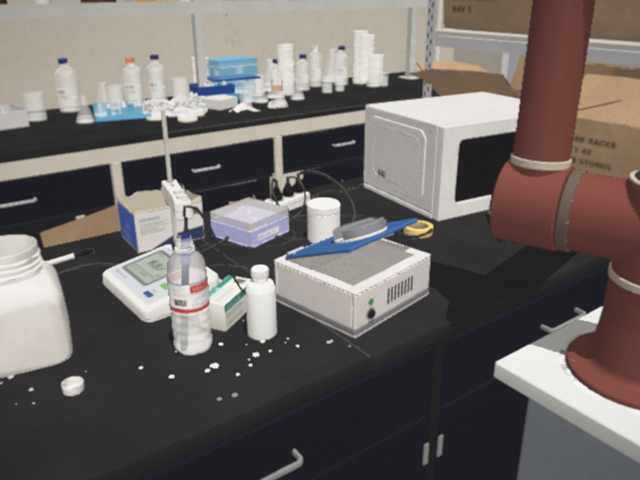

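View pics/top0.png

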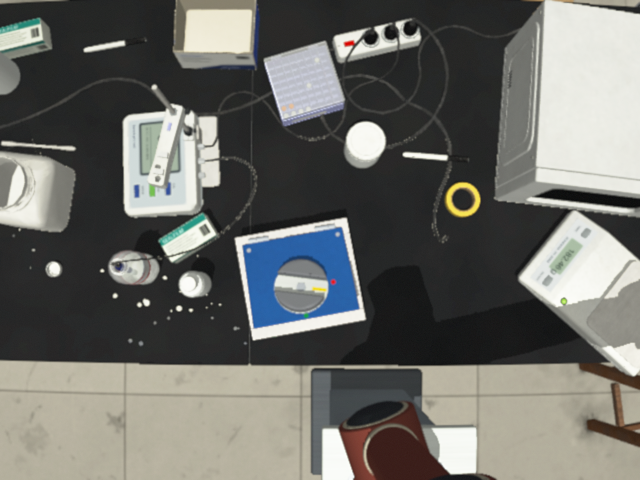

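The unit is at about (300,280) in the top view, yawed by some 10°, and its slot runs left-right with the yellow mark at (320,290). The bottle at (195,285) and the carton at (188,238) stand to its left. Next I'll measure the panel plane and the fastener.

```bash
cat > h.py <<'E'
import numpy as np,cv2,pickle
def pts(d,mask):
    K=np.array([[d["fx"],0,d["cx"]],[0,d["fy"],d["cy"]],[0,0,1]]);D=np.array(d["D"],float)
    v,u=np.nonzero(mask&(d["range_z"]>0)); z=d["range_z"][v,u]
    n=cv2.undistortPoints(np.c_[u,v].astype(float)[:,None],K,D)[:,0]
    P=np.c_[n*z[:,None],z]; E=d["extrinsics"]
    return P@E[:3,:3].T+E[:3,3],np.c_[u,v]
def ray(d,uv):
    K=np.array([[d["fx"],0,d["cx"]],[0,d["fy"],d["cy"]],[0,0,1]]);D=np.array(d["D"],float)
    n=cv2.undistortPoints(np.array(uv,float).reshape(-1,1,2),K,D)[:,0];E=d["extrinsics"]
    return np.c_[n,np.ones(len(n))]@E[:3,:3].T,E[:3,3]
def onz(d,uv,z):
    r,c=ray(d,uv); return c+r*((z-c[2])/r[:,2])[:,None]
def hsv(d): return cv2.cvtColor(d["frame"],cv2.COLOR_RGB2HSV)
def box(shape,x0,x1,y0,y1):
    m=np.zeros(shape,bool);m[y0:y1,x0:x1]=1;return m
E
python3 - <<'E'
from h import *
d=pickle.load(open("pics/top0.pkl","rb"));h=hsv(d);B=box(h.shape[:2],225,375,205,350)
bl=(h[...,0]>100)&(h[...,0]<125)&(h[...,1]>150)&(h[...,2]>60)&B
P,uv=pts(d,bl)
# plane fit robust
A=np.c_[P[:,:2],np.ones(len(P))]
w=np.ones(len(P),bool)
for _ in range(5):
    s=np.linalg.lstsq(A[w],P[w,2],rcond=None)[0];r=P[:,2]-A@s;w=abs(r)<.006
print(len(P),s,w.sum(),r[w].std())
g=s[:2];print("tilt",np.arctan(np.hypot(*g)),"dir of descent (unit +x) yaw",np.arctan2(-g[1],-g[0]))
c,_=cv2.findContours(bl.astype(np.uint8),cv2.RETR_EXTERNAL,cv2.CHAIN_APPROX_NONE)
c=max(c,key=cv2.contourArea);R=cv2.approxPolyDP(cv2.convexHull(c),6,True)[:,0];print(R)
r_,o=ray(d,R)
t=(s[2]+s[:2]@o[:2]-o[2])/(r_[:,2]-r_[:,:2]@s[:2]);print((o+r_*t[:,None]).round(4))
# white unit
wh=(h[...,1]<60)&(h[...,2]>150)&B
P2,_=pts(d,wh);print(np.percentile(P2[:,2],[5,25,50,75,95]))
m=(wh|bl);c,_=cv2.findContours(m.astype(np.uint8),cv2.RETR_EXTERNAL,cv2.CHAIN_APPROX_NONE);c=max(c,key=cv2.contourArea)
R=cv2.approxPolyDP(cv2.convexHull(c),6,True)[:,0];print(R,onz(d,R,.085).round(4).tolist())
cv2.imwrite("pics/crop.png",cv2.resize(d["frame"][200:355,170:385,::-1],None,fx=3.5,fy=3.5,interpolation=cv2.INTER_CUBIC))
E
```

```text
5826 [-0.3863238  -0.07169599  0.317586  ] 5789 0.002113403020589683
tilt 0.37438836440527895 dir of descent (unit +x) yaw 0.1834975700803916
[[340 228]
 [357 308]
 [255 327]
 [244 246]]
[[0.5504 0.1288 0.0957]
 [0.4002 0.1011 0.1557]
 [0.3652 0.2849 0.1561]
 [0.5151 0.3125 0.0962]]
[0.08100483 0.08419559 0.08631006 0.09418812 0.14150621]
[[346 218]
 [365 318]
 [253 339]
 [235 238]] [[0.5709, 0.1166, 0.085], [0.3784, 0.0802, 0.085], [0.3374, 0.2947, 0.085], [0.5312, 0.3313, 0.085]]
```

View pics/crop.png

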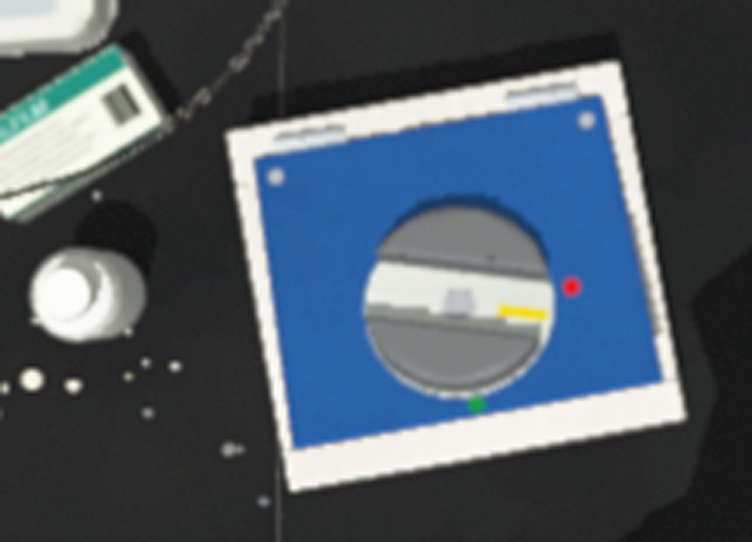

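Run:
```python
from h import *
d=pickle.load(open("pics/top0.pkl","rb"));h=hsv(d);B=box(h.shape[:2],255,345,235,325)
yaw=.187;C=np.array([.4545,.2057,0]);th=.374
X=np.array([np.cos(yaw),np.sin(yaw),0]);Y=np.array([-X[1],X[0],0]);Z=np.array([0,0,1.])
H=C+.085*X+.089*Z
px=X*np.cos(th)-Z*np.sin(th);pz=X*np.sin(th)+Z*np.cos(th)
def onp(uv,off):
    r,o=ray(d,uv);t=((H-o)@pz+off)/(r@pz);p=o+r*t[:,None]-H
    return np.c_[p@px,p@Y]
H_,S,V=h[...,0],h[...,1],h[...,2]
for n,m,off in [("yellow",(H_>20)&(H_<35)&(S>120),.008),("red",((H_<8)|(H_>172))&(S>150),.004),("green",(H_>50)&(H_<85)&(S>120),.004),("floor",(S<40)&(V>170),.008)]:
    m=m&B;v,u=np.nonzero(m);q=onp(np.c_[u,v],off);print(n,len(u),q.mean(0).round(4))
    if n in("floor","yellow"):
        w,E=np.linalg.eigh(np.cov(q.T));print("  dir",E[:,1], "cw ang deg",np.degrees(np.arctan2(E[0,1],E[1,1])))
print("expected centre (-.112,0)")
# half moon flat edges via gray
P,uv=pts(d,box(h.shape[:2],245,355,230,325));q=P-H
L=np.c_[q@px,q@Y,q@pz]
hm=L[:,2]>.018
A=L[hm];print("halfmoon",len(A),A.mean(0).round(4),np.percentile(A[:,2],[10,50,90]))
# unit surroundings heights along corridor
Q,_=pts(d,np.ones(h.shape[:2],bool))
for y0 in np.arange(-.6,.5,.1):
    s=(Q[:,1]>y0)&(Q[:,1]<y0+.1)&(Q[:,0]>.2)&(Q[:,0]<.6)
    print(round(y0,1),Q[s,2].max().round(3) if s.any() else None)
```

```text
yellow 32 [-0.1227 -0.0315]
  dir [0.33308056 0.94289837] cw ang deg 19.45585986541189
red 10 [-0.1122 -0.0594]
green 14 [-0.1668  0.0011]
floor 1207 [-0.1217 -0.004 ]
  dir [-0.9054495  -0.42445401] cw ang deg -115.11610902924293
expected centre (-.112,0)
halfmoon 1288 [-0.1144 -0.      0.0259] [0.02277691 0.02609811 0.02886722]
-0.6 0.033
-0.5 0.222
-0.4 0.252
-0.3 0.067
-0.2 0.026
-0.1 0.05
-0.0 0.673
0.1 0.301
0.2 0.175
0.3 0.13
0.4 0.242
```

The pose model fits: the red and green dots land where the model puts them. The fastener already stands about 19° clockwise, not at 0, so I'll push gently and watch for the tongue blocking the panel. First I'll move over the right margin.

jog_arm([
  {"dz": 0.8,"dx": 0.4,"dy": 0.3,"twist": 1},
  {"dz": 1.3,"dx": 0.8,"dy": 1.0,"twist": 2},
  {"dz": 1.5,"dx": 1.2,"dy": 1.9,"twist": 3},
  {"dz": 1.5,"dx": 1.6,"dy": 2.8,"twist": 4},
  {"dz": 1.5,"dx": 2.0,"dy": 3.7,"twist": 5},
], gripper=255, newtons=40)

```text
t: 0.78
tool_pos: [0.3909, -0.3391, 0.3203]
tool_rot: [-2.475, -1.933, 0.001]
contact_force: [1.0, 0.2, 0.5]
opening: 0.0001
```

jog_arm([
  {"dy": 0.9,"twist": 1},
  {"dy": 1.8,"twist": 2},
  {"dy": 2.7,"twist": 3},
  {"dy": 3.6,"twist": 4},
  {"dy": 4.5,"twist": 5},
])

```text
validation failed for argument at $.st...
```

jog_arm([
  {"dy": 0.8,"twist": 1},
  {"dy": 1.6,"twist": 2},
  {"dy": 2.4,"twist": 3},
  {"dy": 3.0,"twist": 4},
  {"dy": 3.2,"dx": 0.27,"twist": 5},
])

```text
validation failed for argument at $.st...
```

Run:
```python
from station import ctrl
o=ctrl.get_obs();print(o['t'],o['q'].round(3),o['tool_pos'].round(4),o['tool_rot'].round(3),o['contact_force'].round(2))
```

```text
0.775 [-8.580e-01 -2.430e-01  1.743e+00 -1.000e-03  1.643e+00 -6.130e-01] [ 0.3909 -0.3391  0.3203] [-2.475e+00 -1.933e+00  1.000e-03] [1.04 0.25 0.48]
```

jog_arm([
  {"dx": 0.0,"dy": 0.9,"dz": 0.0,"twist": 1},
  {"dx": 0.0,"dy": 1.8,"dz": 0.0,"twist": 2},
  {"dx": 0.0,"dy": 2.7,"dz": 0.0,"twist": 3},
  {"dx": 0.0,"dy": 3.6,"dz": 0.0,"twist": 4},
  {"dx": 0.0,"dy": 4.5,"dz": 0.0,"twist": 5},
])

```text
t: 1.4
tool_pos: [0.3904, -0.0675, 0.3201]
tool_rot: [-1.42, -2.802, 0.001]
contact_force: [0.5, 0.9, 0.5]
opening: 0.0001
```

jog_arm([
  {"dx": 0.0,"dy": 0.8,"dz": 0.0,"twist": 1},
  {"dx": 0.1,"dy": 1.6,"dz": 0.0,"twist": 2},
  {"dx": 0.2,"dy": 2.4,"dz": 0.0,"twist": 3},
  {"dx": 0.28,"dy": 3.0,"dz": 0.0,"twist": 4},
  {"dx": 0.28,"dy": 3.15,"dz": -0.4,"twist": 5},
])

```text
t: 2.02
tool_pos: [0.4079, 0.1235, 0.2976]
tool_rot: [0.088, 3.137, -0.0]
contact_force: [0.3, -0.4, -0.7]
opening: 0.0
```

jog_arm([
  {"dx": 0.0,"dy": 0.0,"dz": -0.5,"twist": 1},
  {"dx": 0.0,"dy": 0.0,"dz": -1.0,"twist": 1.4},
  {"dx": 0.0,"dy": 0.0,"dz": -1.5,"twist": 1.4},
  {"dx": 0.0,"dy": 0.0,"dz": -1.7,"twist": 1.4},
])

```text
t: 2.52
tool_pos: [0.4067, 0.1234, 0.1932]
tool_rot: [0.295, -3.128, -0.0]
contact_force: [-0.3, 0.4, 0.1]
opening: -0.0006
```

Run:
```python
from station import ctrl
import cv2
o=ctrl.get_obs();print(o['t'],o['q'].round(3),o['tool_pos'].round(4),o['tool_rot'].round(3),o['contact_force'].round(2))
d=ctrl.get_image("scene");cv2.imwrite("pics/s1.png",cv2.resize(d["frame"][150:370,200:500,::-1],None,fx=2.5,fy=2.5))
```

```text
2.525 [ 0.119 -0.435  2.099  0.     1.478 -1.64 ] [0.4067 0.1234 0.1932] [ 0.295 -3.128 -0.   ] [-0.34  0.39  0.12]
```

View pics/s1.png

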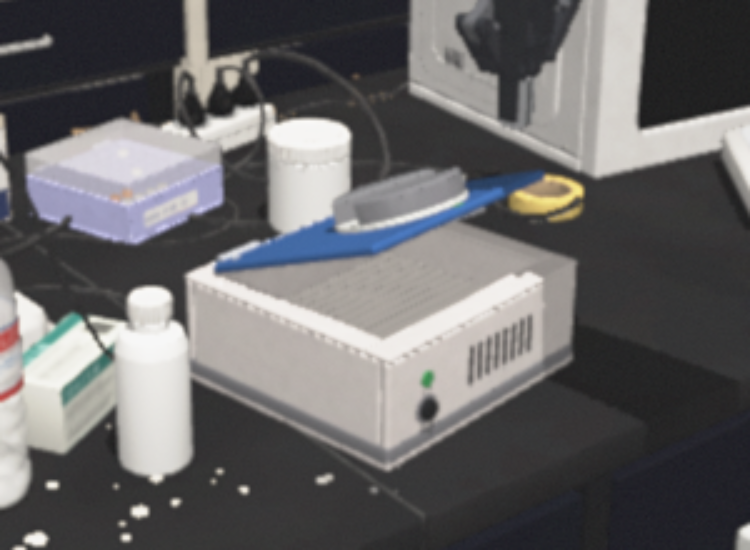

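The fingertips hang about 40 mm above the right margin, near (515,115) in this crop. Now I'll lower them.

jog_arm([
  {"dx": 0.0,"dy": 0.0,"dz": -0.3,"twist": 0},
  {"dx": 0.0,"dy": 0.0,"dz": -0.55,"twist": 0},
  {"dx": 0.0,"dy": 0.0,"dz": -0.7,"twist": 0},
  {"dx": 0.0,"dy": 0.0,"dz": -0.8,"twist": 0},
  {"dx": 0.0,"dy": 0.0,"dz": -0.9,"twist": 0},
])

```text
t: 3.2
tool_pos: [0.407, 0.1234, 0.139]
tool_rot: [-0.295, 3.128, 0.0]
contact_force: [-1.6, -0.1, 3.9]
opening: 0.0001
```

jog_arm([
  {"dx": 0.0,"dy": 0.0,"dz": -0.1,"twist": 0},
  {"dx": 0.0,"dy": 0.0,"dz": -0.2,"twist": 0},
  {"dx": 0.0,"dy": 0.0,"dz": -0.3,"twist": 0},
])

```text
t: 3.58
tool_pos: [0.4069, 0.1234, 0.1207]
tool_rot: [-0.295, 3.128, 0.0]
contact_force: [-1.4, -0.4, 2.6]
opening: 0.0001
```

jog_arm([
  {"dx": 0.0,"dy": 0.0,"dz": -0.08,"twist": 0},
  {"dx": 0.0,"dy": 0.0,"dz": -0.16,"twist": 0},
  {"dx": 0.0,"dy": 0.0,"dz": -0.24,"twist": 0},
])

```text
t: 3.95
tool_pos: [0.4068, 0.1234, 0.1059]
tool_rot: [0.295, -3.127, -0.0]
contact_force: [-0.8, 0.1, 2.5]
opening: 0.0001
```

jog_arm([
  {"dx": 0.0,"dy": 0.0,"dz": -0.06,"twist": 0},
  {"dx": 0.0,"dy": 0.0,"dz": -0.1,"twist": 0},
])

```text
t: 4.2
tool_pos: [0.4066, 0.1234, 0.0995]
tool_rot: [0.295, -3.127, -0.0]
contact_force: [-0.1, 0.0, 2.4]
opening: -0.0004
```

jog_arm([
  {"dx": 0.0,"dy": 0.0,"dz": -0.05,"twist": 0},
  {"dx": 0.0,"dy": 0.0,"dz": -0.08,"twist": 0},
])

```text
t: 4.45
tool_pos: [0.4066, 0.1234, 0.0945]
tool_rot: [0.295, -3.127, -0.0]
contact_force: [-2.5, -0.2, 2.0]
opening: 0.0
```

jog_arm([
  {"dx": 0.0,"dy": 0.0,"dz": -0.03,"twist": 0},
  {"dx": 0.0,"dy": 0.0,"dz": -0.03,"twist": 0},
])

```text
t: 4.7
tool_pos: [0.4068, 0.1234, 0.093]
tool_rot: [0.295, -3.127, -0.0]
contact_force: [-3.5, -0.6, 4.0]
opening: 0.0003
```

jog_arm([
  {"dx": 0.0,"dy": 0.0,"dz": -0.03,"twist": 0},
  {"dx": 0.0,"dy": 0.0,"dz": -0.03,"twist": 0},
])

```text
t: 4.95
tool_pos: [0.4068, 0.1234, 0.0928]
tool_rot: [0.295, -3.126, 0.0]
contact_force: [-6.9, -1.8, 13.7]
opening: 0.0002
```

jog_arm([
  {"dx": 0.0,"dy": 0.0,"dz": -0.03,"twist": 0},
  {"dx": 0.0,"dy": 0.0,"dz": -0.03,"twist": 0},
])

```text
t: 5.2
tool_pos: [0.4068, 0.1234, 0.0928]
tool_rot: [0.296, -3.125, 0.001]
contact_force: [-8.2, -2.5, 12.4]
opening: -0.0
```

It stopped firmly at z=0.0928, which is the shut height. I'll lift off and check.

jog_arm([
  {"dx": 0.0,"dy": 0.0,"dz": 0.3,"twist": 0},
  {"dx": 0.0,"dy": 0.0,"dz": 1.0,"twist": 0},
  {"dx": -0.2,"dy": -0.4,"dz": 1.8,"twist": 0},
  {"dx": -0.4,"dy": -0.8,"dz": 2.4,"twist": 0},
  {"dx": -0.4,"dy": -1.2,"dz": 2.4,"twist": 0},
], gripper=100)

```text
t: 5.82
tool_pos: [0.3844, 0.0507, 0.2407]
tool_rot: [-0.296, 3.122, -0.003]
contact_force: [1.1, -0.8, -1.7]
opening: 0.0518
```

Run:
```python
from station import ctrl
from h import *
o=ctrl.get_obs();print(o['t'],o['q'].round(3),o['tool_pos'].round(4),o['opening'],o['contact_force'].round(2))
ims=[]
for n in["top","wrist","scene"]:
    d=ctrl.get_image(n);pickle.dump(d,open(f"pics/{n}2.pkl","wb"));ims.append(d["frame"][:,:,::-1])
t=cv2.resize(ims[0][200:350,200:400],(400,300));cv2.imwrite("pics/m2.png",np.vstack([np.hstack([t,cv2.resize(ims[2][150:360,220:500],(400,300))]),np.hstack([cv2.resize(ims[1],(400,300)),cv2.resize(ims[0],(400,300))])]))
```

```text
5.825 [-6.100e-02 -5.800e-01  2.116e+00 -1.000e-03  1.600e+00 -1.821e+00] [0.3844 0.0507 0.2407] 0.05176441329203414 [ 1.13 -0.76 -1.69]
```

View pics/m2.png

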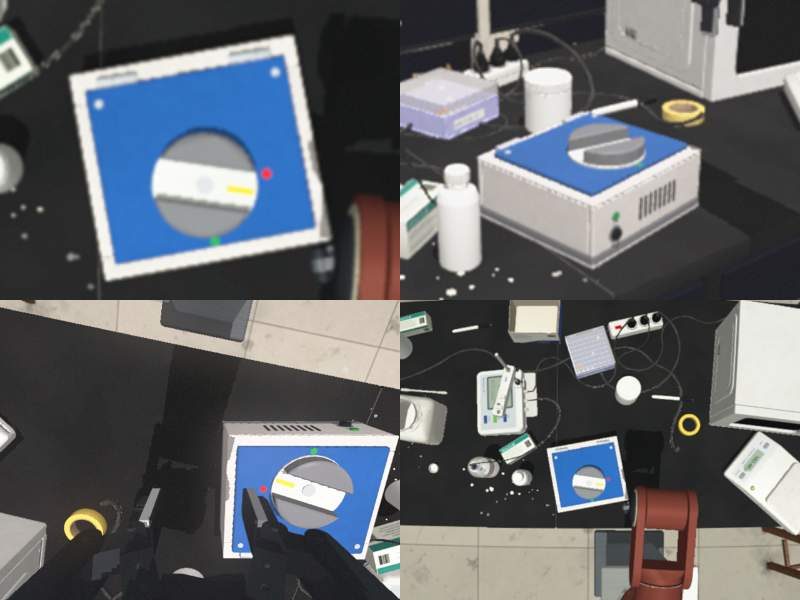

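The panel looks flat in both views. The slot runs about 19° clockwise of its open position. Now I'll measure tilt, centre and slot angle.

Run:
```python
from h import *
d=pickle.load(open("pics/top2.pkl","rb"));h=hsv(d);B=box(h.shape[:2],225,360,205,350)
H_,S,V=h[...,0],h[...,1],h[...,2]
bl=(H_>100)&(H_<125)&(S>150)&(V>60)&B
P,uv=pts(d,bl);A=np.c_[P[:,:2],np.ones(len(P))];w=np.ones(len(P),bool)
for _ in range(4):
    s=np.linalg.lstsq(A[w],P[w,2],rcond=None)[0];r=P[:,2]-A@s;w=abs(r)<.006
print("slope",s,"meanz",P[w,2].mean())
c,_=cv2.findContours(bl.astype(np.uint8),cv2.RETR_EXTERNAL,cv2.CHAIN_APPROX_NONE);c=max(c,key=cv2.contourArea)
R=cv2.approxPolyDP(cv2.convexHull(c),6,True)[:,0];W=onz(d,R,.093);print(R.tolist(),W.round(4).tolist(),W.mean(0))
yaw=.187;X=np.array([np.cos(yaw),np.sin(yaw)])
F=W.mean(0)[:2]
B2=box(h.shape[:2],260,342,245,325)
pos={}
for n,m,z in [("yellow",(H_>20)&(H_<35)&(S>120),.097),("red",((H_<8)|(H_>172))&(S>150),.093),("green",(H_>50)&(H_<85)&(S>120),.093),("floor",(S<40)&(V>190),.097)]:
    v,u=np.nonzero(m&B2);q=onz(d,np.c_[u,v],z)[:,:2];pos[n]=q.mean(0);w,E=np.linalg.eigh(np.cov(q.T));print(n,len(u),q.mean(0).round(4),np.degrees(np.arctan2(E[1,1],E[0,1])))
P,uv=pts(d,B2);k=P[:,2]>.108;Q=P[k];(cc,rr)=cv2.minEnclosingCircle(Q[:,:2].astype(np.float32));print("moons",k.sum(),Q.mean(0),cc,rr)
c0=np.array([.4545,.2057])-.027*X;print("model centre",c0)
```

```text
slope [-0.00021954 -0.0001409   0.09336285] meanz 0.09323255102651623
[[340, 229], [356, 312], [258, 330], [244, 246]] [[0.5488, 0.1287, 0.093], [0.3902, 0.0981, 0.093], [0.3552, 0.2845, 0.093], [0.5153, 0.3128, 0.093]] [0.45236766 0.20602955 0.093     ]
yellow 26 [0.423  0.1679] 81.06237580614086
red 10 [0.4386 0.1424] 179.99385074460548
green 13 [0.374  0.1909] 120.45561054181651
floor 1024 [0.4207 0.1951] 58.71446620889137
moons 1165 [0.42828178 0.20095393 0.11514071] (0.428317129611969, 0.2008124738931656) 0.04919523000717163
model centre [0.42797071 0.20068038]
```

Panel tilt is 0 and its top is at 93 mm, so it's shut. The fastener centre is at (0.428, 0.201) and the slot lies along 81.4°. I'll go above it with the fingers 52 mm apart, so both fingertips fit in the slot.

jog_arm([
  {"dx": 0.1,"dy": 0.6,"dz": 0.0,"twist": -0.5},
  {"dx": 0.3,"dy": 1.3,"dz": -0.2,"twist": -1.0},
  {"dx": 0.5,"dy": 2.0,"dz": -0.6,"twist": -1.5},
  {"dx": 0.73,"dy": 2.5,"dz": -1.2,"twist": -1.95},
  {"dx": 0.73,"dy": 2.5,"dz": -1.6,"twist": -1.95},
])

```text
t: 6.6
tool_pos: [0.4256, 0.2033, 0.1376]
tool_rot: [-0.236, -3.127, 0.001]
contact_force: [-0.8, -1.0, 0.4]
opening: 0.0522
```

jog_arm([
  {"dx": 0.0,"dy": 0.0,"dz": 0.0,"twist": 0},
])

```text
t: 6.72
tool_pos: [0.4233, 0.2038, 0.1342]
tool_rot: [-0.233, -3.121, 0.004]
contact_force: [0.1, -0.1, 0.3]
opening: 0.052
```

Run:
```python
from station import ctrl
from h import *
o=ctrl.get_obs();p=o['tool_rot'];a=2*np.arctan2(p[1],p[0]);print(o['t'],o['q'].round(3),o['tool_pos'].round(4),o['opening'],o['contact_force'].round(2),"y ang",np.degrees(a)-90)
a=ctrl.get_image("scene")["frame"][130:340,220:500];b=ctrl.get_image("wrist")["frame"]
cv2.imwrite("pics/m3.png",np.hstack([cv2.resize(a,(400,300)),cv2.resize(b,(400,300))])[:,:,::-1])
```

```text
6.725 [ 2.890e-01 -2.420e-01  2.054e+00  2.000e-03  1.342e+00 -1.133e+00] [0.4233 0.2038 0.1342] 0.05204819428489311 [ 0.14 -0.12  0.35] y ang -278.5408007758116
```

View pics/m3.png

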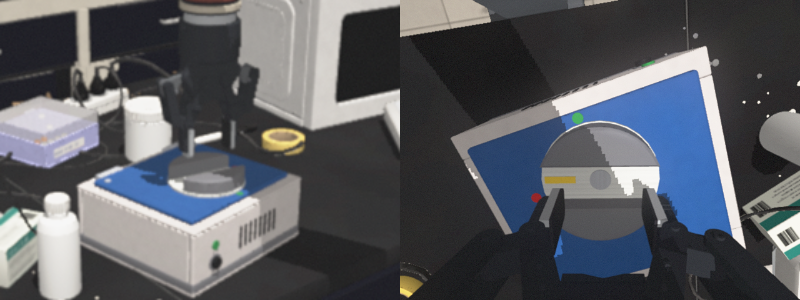

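The fingers line up with the slot, apart from a 5 mm offset. I'll correct that and then go down.

jog_arm([
  {"dx": 0.08,"dy": -0.045,"dz": 0.0,"twist": 0},
  {"dx": 0.08,"dy": -0.045,"dz": 0.0,"twist": 0},
])

```text
t: 7.08
tool_pos: [0.431, 0.2009, 0.1384]
tool_rot: [-0.236, -3.128, -0.001]
contact_force: [-0.4, -0.2, 0.4]
opening: 0.0521
```

jog_arm([
  {"dx": 0.0,"dy": 0.0,"dz": -0.15,"twist": 0},
  {"dx": 0.0,"dy": 0.0,"dz": -0.3,"twist": 0},
  {"dx": 0.0,"dy": 0.0,"dz": -0.4,"twist": 0},
  {"dx": 0.0,"dy": 0.0,"dz": -0.5,"twist": 0},
  {"dx": 0.0,"dy": 0.0,"dz": -0.5,"twist": 0},
])

```text
t: 7.7
tool_pos: [0.4305, 0.2008, 0.1076]
tool_rot: [-0.236, -3.127, 0.0]
contact_force: [0.0, 0.1, -0.2]
opening: 0.052
```

jog_arm([
  {"dx": -0.04,"dy": 0.0,"dz": -0.06,"twist": 0},
  {"dx": -0.04,"dy": 0.0,"dz": -0.11,"twist": 0},
  {"dx": -0.04,"dy": 0.0,"dz": -0.11,"twist": 0},
])

```text
t: 8.07
tool_pos: [0.4279, 0.2008, 0.1008]
tool_rot: [-0.236, -3.126, 0.001]
contact_force: [0.9, -0.6, 1.5]
opening: 0.0523
```

Run:
```python
from station import ctrl
from h import *
o=ctrl.get_obs();print(o['t'],o['q'].round(3),o['tool_pos'].round(4),o['contact_force'].round(2),o['wrist_torque'].round(2))
a=ctrl.get_image("scene")["frame"][190:290,290:440];b=ctrl.get_image("wrist")["frame"]
cv2.imwrite("pics/m4.png",np.hstack([cv2.resize(a,(400,300)),cv2.resize(b,(400,300))])[:,:,::-1])
```

```text
8.075 [ 2.800e-01 -1.980e-01  2.076e+00  2.000e-03  1.269e+00 -1.141e+00] [0.4279 0.2008 0.1008] [ 0.93 -0.62  1.47] [-0.    0.02 -0.07]
```

View pics/m4.png

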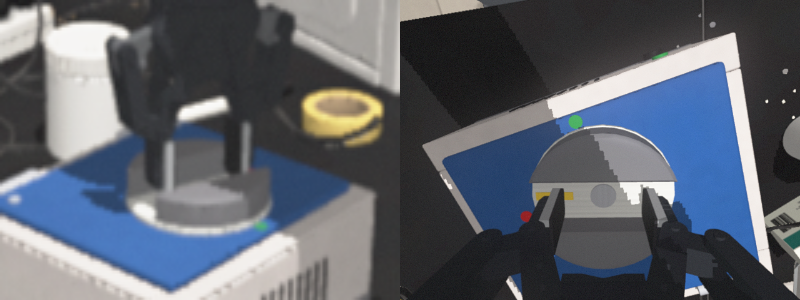

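Both fingertips are in the slot. I'll turn clockwise (negative twist) and monitor torque.

jog_arm([
  {"dx": 0.0,"dy": 0.0,"dz": 0.0,"twist": -0.7},
  {"dx": 0.0,"dy": 0.0,"dz": 0.0,"twist": -1.4},
  {"dx": 0.0,"dy": 0.0,"dz": 0.0,"twist": -2.1},
  {"dx": 0.0,"dy": 0.0,"dz": 0.0,"twist": -2.8},
  {"dx": 0.0,"dy": 0.0,"dz": 0.0,"twist": -3.5},
])

```text
t: 8.8
tool_pos: [0.4286, 0.2007, 0.1014]
tool_rot: [-1.171, -2.91, -0.003]
contact_force: [0.6, 0.2, -0.5]
opening: 0.0519
```

```bash
cat > st.py <<'E'
from station import ctrl
import numpy as np
o=ctrl.get_obs();p=o['tool_rot'];a=np.degrees(2*np.arctan2(p[1],p[0]))-90
print(o['t'],o['q'].round(3),o['tool_pos'].round(4),o['contact_force'].round(2),o['wrist_torque'].round(2),"yang",a%180)
E
python3 st.py
```

```text
8.8 [ 0.278 -0.2    2.077  0.004  1.267 -0.529] [0.4286 0.2007 0.1014] [ 0.62  0.19 -0.54] [-0.09 -0.07  0.12] yang 46.15872346120773
```

jog_arm([
  {"dx": 0.0,"dy": 0.0,"dz": 0.0,"twist": -0.7},
  {"dx": 0.0,"dy": 0.0,"dz": 0.0,"twist": -1.4},
  {"dx": 0.0,"dy": 0.0,"dz": 0.0,"twist": -2.1},
  {"dx": 0.0,"dy": 0.0,"dz": 0.0,"twist": -2.8},
  {"dx": 0.0,"dy": 0.0,"dz": 0.0,"twist": -3.5},
])

```text
t: 9.43
tool_pos: [0.4286, 0.2008, 0.1014]
tool_rot: [-1.997, -2.421, -0.005]
contact_force: [-0.7, 0.7, -1.3]
opening: 0.052
```

```bash
python3 st.py
```

```text
9.425 [ 0.278 -0.202  2.079  0.005  1.265  0.085] [0.4286 0.2008 0.1014] [-0.75  0.69 -1.29] [ 0.01 -0.04  0.1 ] yang 10.955933412377533
```

jog_arm([
  {"dx": 0.0,"dy": 0.0,"dz": 0.0,"twist": -0.4},
  {"dx": 0.0,"dy": 0.0,"dz": 0.0,"twist": -0.7},
  {"dx": 0.0,"dy": 0.0,"dz": 0.0,"twist": -0.7},
])

```text
t: 9.8
tool_pos: [0.4286, 0.2008, 0.1014]
tool_rot: [-2.14, -2.295, -0.005]
contact_force: [0.0, -0.4, 0.1]
opening: 0.0519
```

```bash
python3 st.py
```

```text
9.8 [ 0.278 -0.203  2.079  0.005  1.264  0.207] [0.4286 0.2008 0.1014] [ 0.05 -0.38  0.14] [0.   0.01 0.01] yang 3.9930575572841462
```

jog_arm([
  {"dx": 0.0,"dy": 0.0,"dz": 0.0,"twist": -0.3},
  {"dx": 0.0,"dy": 0.0,"dz": 0.0,"twist": -0.5},
  {"dx": 0.0,"dy": 0.0,"dz": 0.0,"twist": -0.5},
])

```text
t: 10.18
tool_pos: [0.4286, 0.2008, 0.1015]
tool_rot: [-2.238, -2.2, -0.006]
contact_force: [-0.4, -0.0, -0.8]
opening: 0.0515
```

```bash
python3 st.py
python3 - <<'E'
from station import ctrl
from h import *
a=ctrl.get_image("scene")["frame"][190:290,290:440];b=ctrl.get_image("wrist")["frame"]
cv2.imwrite("pics/m5.png",np.hstack([cv2.resize(a,(400,300)),cv2.resize(b,(400,300))])[:,:,::-1])
E
```

```text
10.175 [ 0.278 -0.203  2.079  0.005  1.264  0.294] [0.4286 0.2008 0.1015] [-0.36 -0.02 -0.82] [ 0.05 -0.04 -0.  ] yang 179.02150854626365
```

View pics/m5.png

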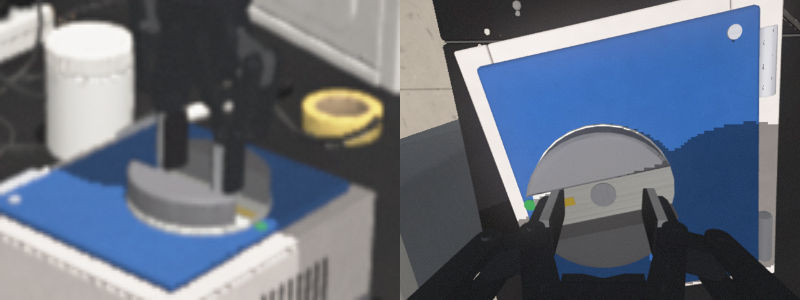

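The slot (edge from (528,192) to (672,160) in the wrist view) lags the fingers by about 12°. The mark is near the green dot, but the reaction torque hasn't risen yet, so I'll keep turning until it does.

jog_arm([
  {"dx": 0.0,"dy": 0.0,"dz": 0.0,"twist": -0.3},
  {"dx": 0.0,"dy": 0.0,"dz": 0.0,"twist": -0.4},
  {"dx": 0.0,"dy": 0.0,"dz": 0.0,"twist": -0.4},
])

```text
t: 10.65
tool_pos: [0.4286, 0.2008, 0.1015]
tool_rot: [-2.311, -2.124, -0.005]
contact_force: [-0.2, 0.7, -0.3]
opening: 0.052
```

```bash
python3 st.py
```

```text
10.65 [ 0.278 -0.203  2.08   0.004  1.264  0.361] [0.4286 0.2008 0.1015] [-0.21  0.68 -0.28] [ 0.02 -0.07  1.12] yang 175.16730818747732
```

jog_arm([
  {"dx": 0.0,"dy": 0.0,"dz": 0.0,"twist": -0.3},
  {"dx": 0.0,"dy": 0.0,"dz": 0.0,"twist": -0.4},
  {"dx": 0.0,"dy": 0.0,"dz": 0.0,"twist": -0.4},
])

```text
t: 11.02
tool_pos: [0.4276, 0.2006, 0.1017]
tool_rot: [-2.377, -2.051, -0.001]
contact_force: [-6.8, -0.7, 4.3]
opening: 0.0518
```

```bash
python3 st.py
```

```text
11.025 [ 2.800e-01 -2.040e-01  2.080e+00  2.000e-03  1.267e+00  4.260e-01] [0.4276 0.2006 0.1017] [-6.8  -0.67  4.33] [-0.28  0.56  2.97] yang 171.5921749416254
```

The torque has climbed to about 3 N m, so it's at the stop. I'll ease back within the play, lift out and look.

jog_arm([
  {"dx": 0.0,"dy": 0.0,"dz": 0.0,"twist": 0.5},
  {"dx": 0.0,"dy": 0.0,"dz": 0.0,"twist": 1.2},
  {"dx": 0.0,"dy": 0.0,"dz": 0.0,"twist": 1.4},
])

```text
t: 11.4
tool_pos: [0.4279, 0.2006, 0.1019]
tool_rot: [-2.111, -2.324, -0.001]
contact_force: [1.1, -0.1, -0.6]
opening: 0.0517
```

```bash
python3 st.py
```

```text
11.4 [ 0.279 -0.204  2.079  0.003  1.267  0.182] [0.4279 0.2006 0.1019] [ 1.14 -0.1  -0.6 ] [0.04 0.01 0.01] yang 5.508846473935876
```

jog_arm([
  {"dx": 0.0,"dy": 0.0,"dz": 0.2,"twist": 0.0},
  {"dx": 0.0,"dy": 0.0,"dz": 0.6,"twist": 0.0},
  {"dx": 0.0,"dy": -0.2,"dz": 1.4,"twist": 0.0},
  {"dx": -0.3,"dy": -1.0,"dz": 2.2,"twist": 0.0},
  {"dx": -0.7,"dy": -1.8,"dz": 2.4,"twist": 0.0},
])

```text
t: 12.02
tool_pos: [0.3868, 0.092, 0.2507]
tool_rot: [2.11, 2.324, 0.008]
contact_force: [1.1, -0.7, 0.3]
opening: 0.0521
```

jog_arm([
  {"dx": -0.1,"dy": -0.8,"dz": 0.0,"twist": 0.0},
  {"dx": -0.1,"dy": -1.0,"dz": 0.0,"twist": 0.0},
  {"dx": -0.1,"dy": -1.0,"dz": 0.0,"twist": 0.0},
])

```text
t: 12.4
tool_pos: [0.381, 0.0317, 0.2512]
tool_rot: [2.113, 2.321, 0.01]
contact_force: [-0.6, 0.9, -0.3]
opening: 0.0518
```

```bash
python3 st.py
python3 - <<'E'
from station import ctrl
from h import *
ims=[]
for n in["top","wrist","scene"]:
    d=ctrl.get_image(n);pickle.dump(d,open(f"pics/{n}6.pkl","wb"));ims.append(d["frame"][:,:,::-1])
t=cv2.resize(ims[0][200:350,200:400],(400,300));cv2.imwrite("pics/m6.png",np.vstack([np.hstack([t,cv2.resize(ims[2][150:360,220:500],(400,300))]),np.hstack([cv2.resize(ims[1],(400,300)),cv2.resize(ims[0],(400,300))])]))
d=pickle.load(open("pics/top6.pkl","rb"));d0=pickle.load(open("pics/top0.pkl","rb"));h=hsv(d)
H_,S,V=h[...,0],h[...,1],h[...,2];B=box(h.shape[:2],225,360,205,350)
bl=(H_>100)&(H_<125)&(S>150)&(V>60)&B
P,uv=pts(d,bl);A=np.c_[P[:,:2],np.ones(len(P))];w=np.ones(len(P),bool)
for _ in range(4):
    s=np.linalg.lstsq(A[w],P[w,2],rcond=None)[0];r=P[:,2]-A@s;w=abs(r)<.006
print("slope",s[:2],"z",P[w,2].mean())
c=np.array([.4283,.2008]);m=(H_>20)&(H_<35)&(S>120)&box(h.shape[:2],260,342,245,325)
v,u=np.nonzero(m);q=onz(d,np.c_[u,v],.097)[:,:2];r=q.mean(0)-c
print("mark dir",len(u),r,"cw deg",(-79.3-np.degrees(np.arctan2(r[1],r[0])))%360)
# slot edges: heights from depth
P,_=pts(d,box(h.shape[:2],260,342,245,325));k=(np.hypot(*(P[:,:2]-c).T)<.046)
Q=P[k&(P[:,2]<.105)][:,:2];w,E=np.linalg.eigh(np.cov(Q.T));a=np.degrees(np.arctan2(E[1,1],E[0,1]))%180;print("slot dir",a,"cw",100.7-a)
df=np.abs(d["frame"].astype(int)-d0["frame"]).max(2)>60
print("changed bystander px",df[0:360,0:225].sum(),df[0:200,225:480].sum())
E
```

```text
12.4 [-0.115 -0.602  2.112  0.004  1.625 -0.208] [0.381  0.0317 0.2512] [-0.64  0.94 -0.32] [ 0.02  0.03 -0.02] yang 5.359861920282086
slope [-0.00053188 -0.0001314 ] z 0.09322577474660437
mark dir 26 [-0.03430687 -0.00572453] cw deg 91.22675823880822
slot dir 10.50813952056626 cw 90.19186047943374
changed bystander px 0 0
```

View pics/m6.png

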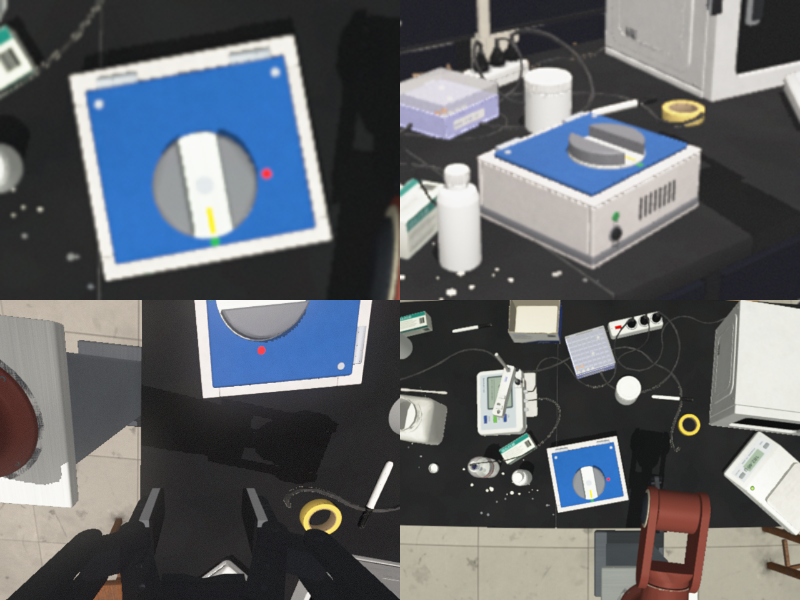

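The slot now runs front to rear with the yellow mark at the green dot (about 210,240). The panel is flat and the bystanders haven't moved.

```bash
python3 -c "
from station import ctrl
print(ctrl.finish_job())"
```

```text
the job is handed in; nothing more can be done
None
```

The panel is shut and locked, and I handed the job in at about 12.6 s.

- **Shutting:** I pushed the panel down with closed fingertips on its bare right margin. It stopped firmly at a height of 92.8 mm with about 14 N. The depth image afterwards showed no tilt, with the top face at 93.2 mm.
- **Locking:** I set both fingertips in the slot, 52 mm apart, instead of just one. I turned clockwise until the torque rose to about 3 N m at the stop, then eased back and lifted clear.
- **Last checks:** The slot stands at 90.2° and the yellow mark at 91.2°, next to the green dot. The panel is still flat at 93.2 mm. The top view showed no change in the areas checked, left of and behind the unit, where the named bystanders stand. The arm is clear of everything.

**Disagreements:**
- **Fastener start angle:** it started about 19° clockwise, not at 0. This did not block the panel, so it was turned only about 71°.
- **Refused calls:** two move calls were refused for missing fields, and no motion came of them.

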